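# Load a culture flask into the bench imager and latch it

## Task

Lay the culture flask flat, label up, in the empty bay of the metal tray (the bay by its handle fin), never tipping it on edge and leaving the small dish in its own bay. Push the imager's latch knob down and turn it anticlockwise until it springs up open, slide the tray, fin last, fully home into the slot, then push the knob and turn it back clockwise until it springs up with the latch arm across the tray's front. Let go, and leave the other things on the bench where they are.

Things in the scene. Friction and masses are not known exactly. Their poses are not given: they have to be found in the camera images.
- imager: White bench imager, fixed, 200 mm wide (x). Origin: middle of its slot mouth at bench level; +y points into the slot, z up. The slot has no floor (the tray slides on the bench), is 50 mm high, 150 mm wide at the front face (y = 0), narrowing over 30 mm to 126 mm (x within 63 mm). Roof above it: top at 60 mm, clear window. Behind (y from 170 to 300 mm) a housing 205 mm tall.
- knob_grip (a point): On the upright axis of the black latch knob, halfway up its grip bar; 93 mm above the bench when up; x = 100, y = -28 mm in the imager's frame. Turns and sinks with the knob. Knob: a disc 40 mm across, its top 78 mm above the bench when up, with an upright bar on it 42 mm long (point x), 12 mm thick (point y), 30 mm tall (78 to 108 mm above the bench).
- latch_tip (a point): Tip of the steel latch arm, part of the knob, below the bracket: a bar 12 mm wide, 10 mm thick, middle 18 mm above the bench when up, reaching 60 mm from the axis along the knob's -x. Locked, it bars the tray's way (in the imager's frame x from 40, y from -34 to -22 mm); open, it points away from the imager (tip near x = 80, y = -84), clear of a tray in line with the slot.
- knob (a joint): Turn of the knob (rad): 0 locked (stop), 1.22 open (stop), growing anticlockwise seen from above. It turns only while the knob is pushed down by more than 7 mm; up, it is held at either end (about 0.05 rad of play). Let go part-way, it stays down. Light friction (0.02 N m). Starts locked, up.
- knob_press (a joint): How far the knob is pushed down (m): 0 up, 0.010 fully down. Sprung: about 4 N to start, 10 N fully down. It springs up by itself only at either end of the turn.
- slot_end (a point): Middle of the slot's solid end wall at bench level, at y = 150 mm in the imager's frame, axes as the imager's. The tray is fully home when its +y end stands against this wall: tray origin then at x = 0, y = 65 mm in the imager's frame, axes in line, its fin end wall 20 mm outside the slot.
- bracket (a point): Centre of the top of a grey bracket, 56 x 56 mm, z from 35 to 60 mm, jutting from the imager's front corner: x from 72 to 128, y from -56 to 0 mm in the imager's frame. It carries the latch knob on top and the latch arm underneath. Axes as the imager's.
- tray: Loose aluminium tray, about 0.4 kg, 120 mm wide (x), 170 mm long (y), walls 4 mm thick and 22 mm tall, floor 4 mm thick. Origin: middle of its underside, on the bench; +y is the leading end. A 14 mm high rib at y = 27 to 31 mm parts the empty bay at the fin end (inside: y from -81 to 27, x within 56 mm) from the short bay (y from 31 to 81 mm) that holds the dish.
- tray_fin (a point): Grip point on the tray's handle fin, 30 mm above the bench: an upright plate 10 mm thick (tray x), 44 mm long (tray y from -129 to -85 mm), top 46 mm above the bench, at the middle of the tray's -y end. This point is at tray y = -107 mm, axes as the tray's.
- flask: Loose flat culture flask, about 70 g, frosted clear with white screw cap and white paper label on its upper broad face; body 66 mm long (x) by 50 mm wide (y) by 27 mm tall (z), the cap (23 mm across) sticks out to x = 55 mm, 13.5 mm above its underside. Origin: middle of the underside of the 66 x 50 mm body, z up.
- dish: Loose small round clear dish with lid, 40 mm across, 12 mm tall, about 20 g, in the tray's short bay. Origin: middle of its underside.
- tube_rack: Bystander: grey tube rack 70 x 200 mm, 72 mm tall with tubes; origin in the middle of its underside.
- media_bottle: Bystander: clear bottle 60 mm across, 115 mm tall; origin in the middle of its underside.
- jar: Bystander: white jar 46 mm across, 48 mm tall; origin in the middle of its underside.
- reagent: Bystander: amber bottle 48 mm across, 85 mm tall; origin in the middle of its underside.
- timer: Bystander: white bench timer 70 x 60 x 18 mm; origin in the middle of its underside.
Things that resemble listed ones, but are neither listed nor needed, are in the scene too. Of the things shaped like the tray, the aluminium one is meant.

How it is judged:
On the way, in this order (a step that is already met when the one before it is completed fails the run):
1. the knob has been pushed, turned anticlockwise and has sprung up with the latch open (value of joint knob above 1.08 rad and value of joint knob_press below 0.002 m), for 0.1 s.
2. the tray is fully home in the slot with the flask flat in its bay and the dish in its own (y of tray in the frame of imager above 0.058 m and x of tray in the frame of imager between -0.006 and 0.006 m and height (world z) of tray below 0.005 m and z of flask in the frame of tray between 0 and 0.01 m and x of flask in the frame of tray between -0.037 and 0.037 m and y of flask in the frame of tray between -0.06 and 0.006 m and angle between each of flask, dish's own z axis and vertical below 0.12 rad and z of dish in the frame of tray below 0.01 m and y of dish in the frame of tray between 0.03 and 0.083 m and x of dish in the frame of tray between -0.058 and 0.058 m), for 0.2 s.
3. the knob has been pushed, turned back clockwise and has sprung up with the latch locked (value of joint knob below 0.12 rad and value of joint knob_press below 0.002 m), for 0.2 s.
At the end, for the whole second after the job is handed in: Tray fully home on the bench (within 7 mm along the slot, 6 mm across); flask flat on the floor of the bay by the fin, dish flat in its own bay; knob locked (within 0.12 rad) and sprung up (within 2 mm); tray and flask at rest (all of step 2 and all of step 3 and linear speed of each of tray, flask below 0.02 m/s); the robot touches nothing.
It fails at once if the knob is forced round without being pushed down (value of joint knob between 0.35 and 0.87 rad and value of joint knob_press below 0.005 m).
It fails at once if the flask is tipped on edge (more than 45 degrees) (angle between flask's own z axis and vertical above 0.8 rad).
It fails at once if another thing on the bench is moved by more than 30 mm (distance of any of tube_rack, media_bottle, jar, reagent, timer from where it was at the start of the episode above 0.03 m).
It also fails if it takes over 69 s, if anything falls off the work surface, if the arm or the gripper's body presses on something with over 40 N, if the wrist force passes 120 N, or if a joint passes its speed limit or range.

## Robot

A 7-joint arm with a two-finger parallel gripper is mounted at the origin on the work surface. World frame = base frame: x ahead of the robot, y to its left, z up, the work surface at z = 0. Lengths are in m, angles in rad, forces in N, time in s.
With the tool pointing down it reaches from about 0.425 to 0.8 m from the base axis. Payload 8.3 kg.
Tool frame: the origin (TCP) lies on the centre line of the jaws, within the pads' length; the fingertips stand 17 mm ahead of it and the grasp point (between the pads) lies 2 mm behind it (arm.tip_extent is the distance from the TCP to the fingertips, in m); z points along the fingers, y is the line along which they close (so a half turn about z gives the same grasp; the last joint's range is limited). The gripper opens to 85 mm and grips with 20 to 120 N. Pads are 22 mm wide; open, the fingers measure 114 mm over their backs; the gripper's body (76 mm by 85 mm) begins 54 mm behind the grasp point. The pads swing forward as they close: fully open they stand 13 mm farther back than shut.
Start: joints at [-1.306, 0.383, 0.016, 1.37, -0.006, 1.388, -0.046], TCP at [0.201, 0.592, 0.248] pointing down, gripper open.
Joint ranges: [-2.95, 2.95], [-0.25, 2.06], [-1.52, 1.56], [0.18, 2.33], [-1.44, 4.58], [0.02, 2.06], [-3.01, 3.01]. Speed limits (rad/s): [2.39, 2.39, 3.01, 3.01, 3.14, 3.14, 3.14].

## Interface

Orientations are given as a unit quaternion [x, y, z, w].
In Python, from station import arm, eoat, viewer gives the robot as it stands. Calls block until the motion is done:
- arm.goto(position, orientation): joint-space move of the TCP to a pose.
- arm.servo_line(position, rotation=None, speed=0.15): straight line of the TCP; rotation=None keeps the orientation; speed is the mean speed in m/s.
- arm.goto_joints(angles): joint-space move.
- eoat.command_gripper(opening): finger opening in m; the grip force is fixed at half the most; returns when the fingers have stopped.
- arm.dwell(seconds).
- arm.solve_ik(position, orientation): joint angles nearest the present ones, or None.
- viewer.snapshot(name): name is "scene" or "top"; returns a dict with "image" (420x560x3 uint8, blue, green, red), "z_map" (420x560 float32, m along the optical axis (not along the pixel's ray), 0 where there is no reading), "fx", "fy", "cx", "cy" (pixels), "extrinsics" (4x4, takes a point from camera to world coordinates). Camera axes: x right, y up, looking along -z (the intrinsics and any distortion apply to the point x, -y, -z); pixel columns grow to the right and rows downward; lengths in m; the calibration is good to about 2 mm. A picture is of the moment at which its call begins.
A pose or a line that the arm cannot do raises arm.MotionError and nothing moves.
- arm.finish_job(): hands the job in; it is judged then, once.
Trained networks look in a picture, given as the dict that the camera call returned (one of the last four; its "shot" number tells which), for a name from the list of things; names that differ only in an ending like _2 or _b are one class to them, and where a whole thing is asked for, a point or a joint stands for the part that bears it (a point fixed in the world has none). Each returns a list of dicts, best first, with "score" (0 to 1); they miss things now and then, are a little off and sometimes report something else, mostly with a low value. They report only what shows in the picture. A call takes as long as a camera call. They do not tell look-alikes from the thing itself.
- viewer.regions_of(picture, name): "mask" (420x560 bool, what is visible of it) and "location" ([column, row] in pixels, amid what is visible of it).
Readings, each from a call of its own:
- arm.get_time_s(): time.
- arm.get_qpos(): joint angles.
- arm.get_qvel(): joint speeds.
- arm.get_effort(): joint torques, N m.
- arm.get_ee_pos(): TCP position.
- arm.get_ee_rot(): TCP orientation.
- arm.get_wrist_force(): force on the tool from outside, world axes, zero at the start.
- arm.get_torque(): the same for the moment, N m.
- arm.get_gripper_width(): finger opening in m.
- arm.get_grip_force(): force on a finger pad.
Only numpy, scipy, OpenCV 4.12 (cv2) and the standard library are available. Lean on these libraries where they do the work, as an engineer would, in place of code of your own. Each camera call takes 0.05 s, during which the arm holds its last target. There are 200 camera calls.

## Working session

There is one attempt and no reset: what is moved stays moved. The work goes in short steps, each a Python script; the robot and the scene stay as the last script left them, time stands still between calls to the robot, and variables do not carry over. Pictures are saved under pics/ and viewed, at most 10 in all, crops included, and the job is handed in when it is done.

```bash
ls; mkdir -p pics
cat > h.py <<'E'
import numpy as np, cv2
from station import arm, eoat, viewer
def cloud(p):
    z=p["z_map"]; h,w=z.shape
    u,v=np.meshgrid(np.arange(w),np.arange(h))
    X=(u-p["cx"])/p["fx"]*z; Y=(v-p["cy"])/p["fy"]*z
    P=np.stack([X,-Y,-z,np.ones_like(z)],-1)@p["extrinsics"].T
    P=P[...,:3].copy(); P[z==0]=np.nan
    return P
E
python3 - <<'E'
from h import *
import pickle
for n in ["top","scene"]:
    p=viewer.snapshot(n); cv2.imwrite(f"pics/{n}0.png",p["image"])
    print(n,{k:(v if np.size(v)<20 else np.shape(v)) for k,v in p.items()})
    P=cloud(p); np.save(n+"0.npy",P)
    for nm in ["imager","knob_grip","latch_tip","tray","tray_fin","flask","dish","bracket","tube_rack","media_bottle","jar","reagent","timer"]:
        for r in viewer.regions_of(p,nm):
            m=r["mask"]; q=P[m]; q=q[~np.isnan(q[:,0])]
            print(nm,round(r["score"],2),np.round(r["location"]),m.sum(),np.round(np.median(q,0),3) if len(q) else None, np.round(np.percentile(q,98,axis=0),3) if len(q) else '')
E
```

```text
pics
top {'image': (420, 560, 3), 'z_map': (420, 560), 'fx': 438.0654579145228, 'fy': 438.0654579145228, 'cx': 283.17045563466974, 'cy': 202.0435795784925, 'extrinsics': array([[-0.01904225,  0.99713574, -0.07319642,  0.45852616],
       [-0.99975676, -0.01980475, -0.0097054 , -0.03350991],
       [-0.01112724,  0.0729938 ,  0.99727032,  1.24349103],
       [ 0.        ,  0.        ,  0.        ,  1.        ]]), 'shot': 1}
imager 0.58 [151. 203.] 10457 [0.551 0.337 0.077] [0.669 0.465 0.208]
imager 0.46 [214. 156.] 198 [0.664 0.156 0.082] [0.685 0.175 0.112]
knob_grip 0.74 [220. 156.] 244 [0.662 0.156 0.081] [0.688 0.178 0.112]
latch_tip 0.51 [216. 158.] 203 [0.663 0.156 0.082] [0.685 0.176 0.112]
tray 0.89 [306. 182.] 2599 [ 0.61  -0.084  0.006] [0.667 0.008 0.043]
tray 0.87 [311. 266.] 2770 [ 0.366 -0.091  0.006] [ 0.452 -0.027  0.044]
tray_fin 0.91 [304. 180.] 2594 [ 0.609 -0.081  0.006] [0.666 0.011 0.042]
tray_fin 0.79 [308. 265.] 2684 [ 0.368 -0.089  0.006] [ 0.452 -0.029  0.029]
flask 0.58 [422. 232.] 549 [ 0.46  -0.402  0.027] [ 0.485 -0.357  0.033]
dish 0.56 [284. 189.] 164 
[... 1410 characters left out ...]
6 [137. 176.] 647 [ 0.471 -0.395  0.025] [ 0.492 -0.354  0.029]
flask 0.42 [358. 283.] 434 [0.674 0.159 0.081] [0.693 0.179 0.109]
dish 0.59 [278. 246.] 261 [ 0.587 -0.016  0.015] [0.603 0.002 0.018]
bracket 0.86 [469. 258.] 21122 [0.594 0.348 0.078] [0.688 0.471 0.205]
tube_rack 0.62 [243. 326.] 4921 [ 0.798 -0.033  0.051] [0.828 0.061 0.072]
media_bottle 0.56 [112. 234.] 1195 [ 0.668 -0.349  0.071] [ 0.686 -0.332  0.115]
jar 0.73 [352. 173.] 380 [0.36  0.118 0.039] [0.369 0.138 0.049]
jar 0.56 [469. 256.] 21700 [0.594 0.348 0.074] [0.688 0.472 0.205]
reagent 0.86 [398. 174.] 575 [0.342 0.231 0.05 ] [0.352 0.255 0.085]
timer 0.95 [200. 144.] 521 [ 0.336 -0.28   0.017] [ 0.366 -0.253  0.021]
```

View pics/top0.png

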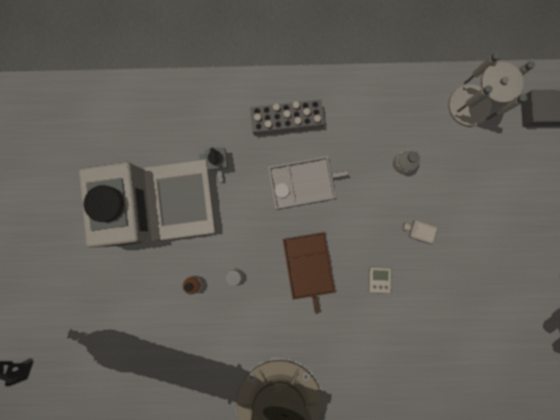

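View pics/scene0.png

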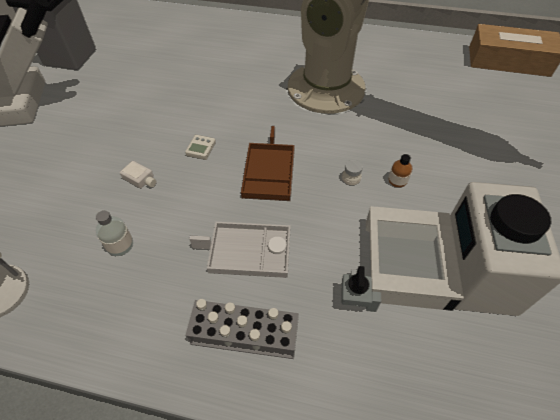

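Top view: the aluminium tray is at (304,182), with its fin at (341,176) and the dish at (282,190). The flask is at (424,232), cap at (407,227). The knob is at (215,157) and the imager's slot mouth at about (212,200).

Could be mistaken for the targets:
- **Tray:** the brown tray at (310,266). I choose the aluminium one at (304,182).
- **Flask:** the timer at (380,281) or the jar at (235,277). I choose the labelled body with a cap at (424,232).

Run:
```python
from h import *
img=cv2.imread("pics/scene0.png"); t=cv2.imread("pics/top0.png")
a=cv2.resize(img[140:290,110:310],None,fx=2,fy=2,interpolation=cv2.INTER_CUBIC); b=cv2.resize(t[130:280,180:380],None,fx=2,fy=2,interpolation=cv2.INTER_CUBIC)
cv2.imwrite("pics/crop.png",np.clip(1.6*np.hstack([a,b]).astype(float),0,255).astype(np.uint8))
def rect(q): 
    (c,s,a)=cv2.minAreaRect((q[:,:2]*1000).astype(np.float32)); return np.round(c,1),np.round(s,1),round(a,1)
def band(P,x,y,z):
    m=(P[...,0]>x[0])&(P[...,0]<x[1])&(P[...,1]>y[0])&(P[...,1]<y[1])&(P[...,2]>z[0])&(P[...,2]<z[1])
    return P[m]
for n in ["top","scene"]:
    P=np.load(n+"0.npy")
    fl=P[(P[...,2]<.2)&(abs(P[...,0]-.5)<.08)&(abs(P[...,1]+.25)<.06)]; print(n,"bench z",np.round(np.nanmedian(fl,0),4), np.nanstd(fl[:,2]).round(4))
    for nm,args in dict(tray_all=((.5,.7),(-.16,.05),(.012,.04)),tray_rim=((.5,.7),(-.17,.05),(.018,.028)),fin=((.5,.7),(-.25,-.12),(.036,.055)),
       flask=((.4,.55),(-.48,-.33),(.022,.035)),flaskall=((.4,.55),(-.48,-.33),(.008,.035)),knobbar=((.6,.73),(.1,.23),(.098,.12)),knobdisc=((.6,.73),(.1,.23),(.07,.12)),
       bracket=((.6,.73),(.1,.20),(.05,.068)),roof=((.4,.8),(.12,.5),(.052,.068)),dish=((.55,.63),(-.06,.02),(.012,.022))).items():
        q=band(P,*args)
        if len(q)>4: print(nm,len(q),rect(q),"med z",np.median(q[:,2]).round(4),"med",np.round(np.median(q[:,:2],0),4))
print(arm.get_ee_rot(),arm.tip_extent)
```

```text
top bench z [ 0.4992 -0.2506  0.0013] 0.0024
tray_all 538 (array([602.6, -74.6]), array([120.7, 170.4]), 9.2) med z 0.0203 med [ 0.5885 -0.0358]
tray_rim 383 (array([603.3, -78.9]), array([120.2, 179.3]), 9.1) med z 0.0222 med [ 0.5904 -0.0498]
fin 63 (array([ 619.6, -179.2]), array([10.2, 42.6]), 9.6) med z 0.0466 med [ 0.6183 -0.1797]
flask 465 (array([ 460.6, -397.7]), array([88.8, 49.8]), 71.3) med z 0.0279 med [ 0.4595 -0.4045]
flaskall 531 (array([ 472.6, -386.9]), array([117.5, 116.4]), 72.7) med z 0.0274 med [ 0.4601 -0.4008]
knobbar 81 (array([668.1, 159.8]), array([40.8, 12.2]), 7.5) med z 0.109 med [0.669  0.1592]
knobdisc 189 (array([668.4, 160. ]), array([39. , 38.5]), 60.8) med z 0.0882 med [0.6671 0.1564]
bracket 401 (array([649.6, 165.2]), array([95.9, 69.8]), 1.5) med z 0.0607 med [0.6506 0.1811]
roof 4903 (array([567.2, 282.7]), array([227.2, 324.1]), 6.8) med z 0.06 med [0.5609 0.2575]
dish 195 (array([589.6, -20. ]), array([85.9, 57.7]), 8.5) med z 0.0173 med [ 0.5824 -0.0217]
scene bench z [ 0.5053 -0.2495 -0.0006] 0.0014
tray_all 1074 (array([605.7, -74.9]), arr
[... 304 characters left out ...]
 49.5]), 72.5) med z 0.0264 med [ 0.4649 -0.4019]
flaskall 588 (array([ 464.9, -395.8]), array([90.5, 50.2]), 71.8) med z 0.0254 med [ 0.4704 -0.3955]
knobbar 156 (array([672.8, 161.3]), array([42.5, 11.1]), 6.6) med z 0.1067 med [0.6745 0.1611]
knobdisc 400 (array([671.8, 161.5]), array([39.2, 39.9]), 60.9) med z 0.0828 med [0.676  0.1592]
bracket 754 (array([651.5, 165.7]), array([102.7,  68.4]), 0.1) med z 0.0587 med [0.6705 0.1806]
roof 8201 (array([559.8, 289.1]), array([227.8, 355.8]), 11.8) med z 0.058 med [0.5804 0.2645]
dish 326 (array([589.1, -18.7]), array([87.2, 58. ]), 9.1) med z 0.0152 med [ 0.5861 -0.0163]
[ 1.63136854e-01  9.86603449e-01 -1.00361696e-05 -2.35514891e-05] 0.017
```

View pics/crop.png

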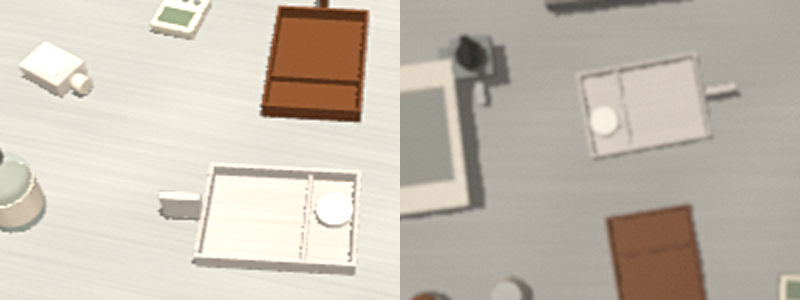

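The crop confirms both choices: the labelled flask with its cap towards +y, and the aluminium tray with a round dish in the far bay. I'll pick up the flask first.

```bash
cat >> h.py <<'E'
def q(deg): a=np.radians(deg)/2; return [float(np.cos(a)),float(np.sin(a)),0.,0.]
def st(m=""): print(m,"t",round(arm.get_time_s(),2),"p",np.round(arm.get_ee_pos(),4),"F",np.round(arm.get_wrist_force(),1),"w",round(arm.get_gripper_width(),4),"g",round(float(arm.get_grip_force()),1),flush=True)
def at(o,yaw,x,y,z):
    a=np.radians(yaw); return [o[0]+x*np.cos(a)-y*np.sin(a),o[1]+x*np.sin(a)+y*np.cos(a),z]
T=(.6042,-.0747); TY=9.3
E
python3 - <<'E'
from h import *
st()
arm.servo_line([.201,.592,.36],speed=.3)
arm.goto([.459,-.4075,.14],q(72)); st("above flask")
arm.servo_line([.459,-.4075,.0245],speed=.12); st("low")
eoat.command_gripper(.03); st("grip")
arm.servo_line([.459,-.4075,.10],speed=.2); st("lift")
arm.goto(at(T,TY,0,-.038,.10),q(99.3)); st("above tray")
p=viewer.snapshot("top"); cv2.imwrite("pics/t1.png",p["image"])
s=viewer.snapshot("scene"); cv2.imwrite("pics/s1.png",np.clip(1.5*s["image"].astype(float),0,255).astype(np.uint8))
# imager fit
for n in ["top","scene"]:
    P=np.load(n+"0.npy"); dz=.001 if n=="top" else -.001
    m=(abs(P[...,2]-.06-dz)<.004)&(P[...,0]>.43)&(P[...,0]<.72)&(P[...,1]>.15)&(P[...,1]<.34)
    k,l,stt,_=cv2.connectedComponentsWithStats(m.astype(np.uint8)); i=1+np.argmax(stt[1:,4]); Q=P[l==i]
    o=np.array([.5676,.1763]);c,sn=np.cos(np.radians(7)),np.sin(np.radians(7))
    L=(Q[:,:2]-o)@np.array([[c,-sn],[sn,c]])
    xs=np.arange(-.085,.066,.006); f=[(x,np.sort(L[abs(L[:,0]-x)<.003][:,1])[:2].mean()) for x in xs if (abs(L[:,0]-x)<.003).sum()>3]; f=np.array(f); print(n,"front",np.polyfit(f[:,0],f[:,1],1),f[:,1].round(4)[::5])
    ys=np.arange(.01,.13,.006); e=np.array([(y,L[abs(L[:,1]-y)<.003][:,0].min(),L[abs(L[:,1]-y)<.003][:,0].max()) for y in ys]); print("L",np.polyfit(e[:,0],e[:,1],1),"R",np.polyfit(e[:,0],e[:,2],1))
E
```

```text
t 1.4 p [0.2012 0.5917 0.2483] F [-0.3 -1.1  0.8] w 0.0856 g 0.0
above flask t 5.59 p [ 0.4597 -0.4068  0.1399] F [-0.2 -0.6  0.9] w 0.0855 g 0.0
low t 6.7 p [ 0.4593 -0.4081  0.0254] F [-0.2 -0.6  0.2] w 0.0856 g 0.0
grip t 7.13 p [ 0.4594 -0.4079  0.0254] F [-0.   0.5  5.6] w 0.0483 g 63.2
lift t 7.66 p [ 0.4592 -0.4073  0.1001] F [ 0.1  0.1 -0.8] w 0.0487 g 62.4
above tray t 8.92 p [ 0.6095 -0.1146  0.1   ] F [ 0.2 -1.3 -1. ] w 0.0485 g 62.4
top front [-0.0143535  0.0016284] [ 0.0041  0.002   0.0032  0.0034  0.001  -0.0001]
L [ 0.00771138 -0.10037897] R [0.00580168 0.09770022]
scene front [-0.00953727  0.00235224] [0.0029 0.0036 0.0037 0.002  0.0014 0.002 ]
L [ 0.01070608 -0.09781002] R [0.01027464 0.10248527]
```

View pics/s1.png

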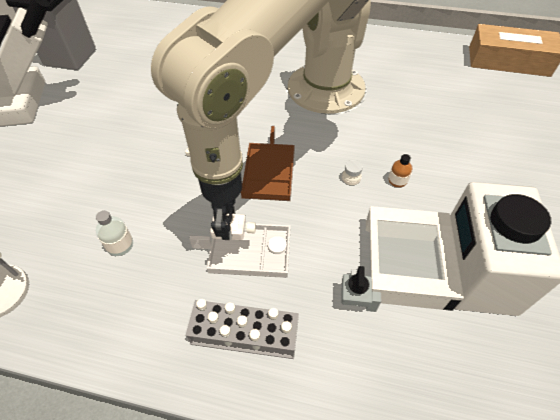

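The flask is held flat above the aluminium tray's empty bay at (238,225), cap towards the dish. The imager fit gives an origin of about (0.568, 0.1775) and a yaw of 6.4°. Next I'll lower the flask, release it, then go to the knob.

```bash
cat >> h.py <<'E'
O=(.568,.1775); OY=6.4
E
python3 - <<'E'
from h import *
P=at(T,TY,0,-.038,0)
arm.servo_line(P[:2]+[.06],speed=.15)
arm.servo_line(P[:2]+[.029],speed=.06); st("placed")
eoat.command_gripper(.066); st("open")
arm.servo_line(P[:2]+[.16],speed=.25)
K=at(O,OY,.1,-.028,.16)
arm.goto(K,q(OY)); st("above knob")
p=viewer.snapshot("top"); cv2.imwrite("pics/t2.png",p["image"])
arm.servo_line(K[:2]+[.097],speed=.12); st("at knob")
eoat.command_gripper(.0); arm.dwell(.2); st("gripped")
E
python3 - <<'E'
import cv2,numpy as np
a=cv2.imread("pics/t2.png")[120:270,180:380]
cv2.imwrite("pics/t2c.png",np.clip(1.6*cv2.resize(a,None,fx=3,fy=3,interpolation=cv2.INTER_CUBIC).astype(float),0,255).astype(np.uint8))
E
```

```text
placed t 10.1 p [ 0.61   -0.1118  0.0293] F [-6.6  2.5 11.7] w 0.049 g 63.8
open t 10.42 p [ 0.6102 -0.1122  0.0286] F [0.3 0.8 0.5] w 0.0657 g 0.0
above knob t 12.75 p [0.6704 0.1598 0.1597] F [-0.6  0.8  0.3] w 0.0659 g 0.0
at knob t 13.47 p [0.6707 0.1606 0.0974] F [ 0.5 -0.1  0.9] w 0.0663 g 0.0
gripped t 14.21 p [0.6707 0.1603 0.0973] F [ 0.2 -2.3  3.4] w 0.011 g 60.9
```

View pics/t2c.png

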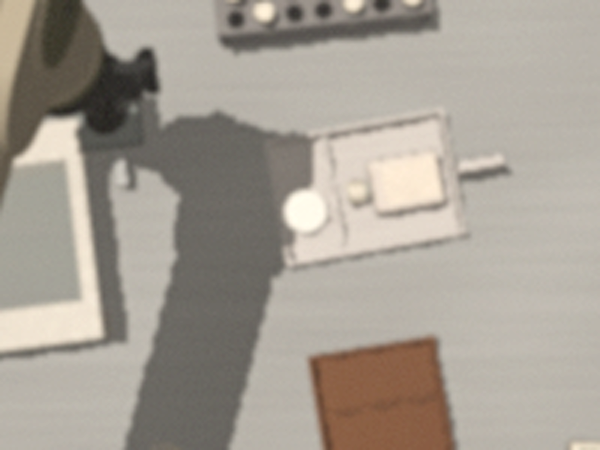

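The flask lies flat in the fin bay (crop about (405,183)) and the dish is at (305,210). The knob is gripped, so I'll press and turn it.

Run:
```python
from h import *
K=at(O,OY,.1,-.028,0)[:2]
arm.servo_line(K+[.0868],speed=.04); st("down"); 
for d in (25,50,69.5):
    arm.servo_line(K+[.0868],q(OY+d),speed=.03); st(d); print(np.round(arm.get_torque(),2))
arm.dwell(.2); st()
```

```text
down t 14.62 p [0.6707 0.1603 0.0877] F [-3.2 -2.3  8.5] w 0.0111 g 61.8
25 t 15.2 p [0.671  0.1595 0.088 ] F [-0.  -3.7  9.8] w 0.0112 g 61.8
[-0.92  0.42  0.  ]
50 t 15.78 p [0.6715 0.1588 0.0883] F [ 0.2 -5.9  9. ] w 0.011 g 61.8
[-1.25  0.04 -0.01]
69.5 t 16.27 p [0.6721 0.1584 0.0885] F [ 1.8 -6.6  9.5] w 0.0108 g 61.7
[-1.41 -0.43  0.03]
 t 16.48 p [0.6721 0.1584 0.0884] F [ 1.6 -5.5  8.9] w 0.0112 g 61.7
```

```bash
python3 - <<'E'
from h import *
K=at(O,OY,.1,-.028,0)[:2]
arm.servo_line(K+[.0868],q(OY+72.5),speed=.03); st("72.5"); print(np.round(arm.get_torque(),2))
eoat.command_gripper(.05); st("rel")
arm.servo_line(K+[.18],speed=.25)
F=at(T,TY,0,-.107,.13)
arm.goto(F,q(99.3)); st("above fin")
for n in ["top","scene"]:
    p=viewer.snapshot(n); P=cloud(p); cv2.imwrite(f"pics/{n}3.png",p["image"])
    for nm,(x,y,z) in dict(bar=((.6,.74),(.09,.23),(.095,.12)),).items():
        m=(P[...,0]>x[0])&(P[...,0]<x[1])&(P[...,1]>y[0])&(P[...,1]<y[1])&(P[...,2]>z[0])&(P[...,2]<z[1]); Q=P[m]
        print(n,cv2.minAreaRect((Q[:,:2]*1000).astype(np.float32)),np.percentile(Q[:,2],90))
E
python3 - <<'E'
import cv2,numpy as np
a=cv2.imread("pics/scene3.png")[180:330,180:420]
cv2.imwrite("pics/s3c.png",np.clip(1.6*cv2.resize(a,None,fx=3,fy=3,interpolation=cv2.INTER_CUBIC).astype(float),0,255).astype(np.uint8))
E
```

```text
72.5 t 16.73 p [0.6722 0.1584 0.0885] F [ 2.4 -6.7  9.9] w 0.011 g 62.3
[-1.29 -0.5  -0.71]
rel t 17.18 p [0.6702 0.1614 0.0861] F [-0.   0.4 -0.9] w 0.05 g 0.0
above fin t 19.02 p [ 0.6222 -0.1786  0.1296] F [ 0.4  0.2 -0.1] w 0.0499 g 0.0
top ((668.498779296875, 160.46343994140625), (42.89336013793945, 12.276418685913086), 76.86980438232422) 0.11141458750659394
scene ((671.8739013671875, 161.80841064453125), (41.34370040893555, 14.263455390930176), 75.36538696289062) 0.10821732201917296
```

View pics/s3c.png

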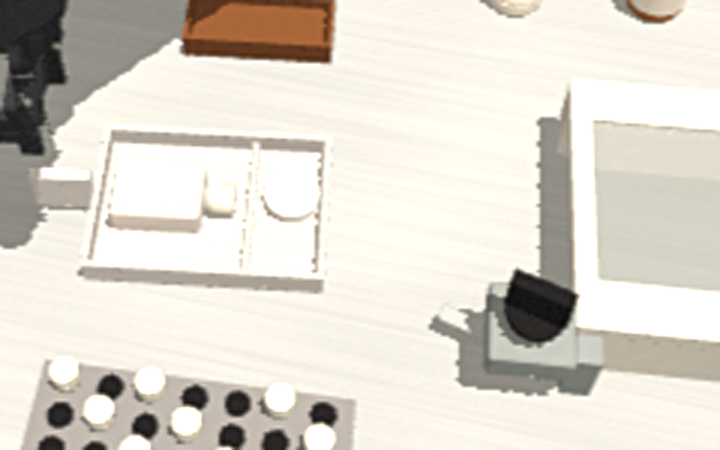

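The latch is open: the bar is at about 76° in the world frame, which is 70° of turn. The knob is up, and the arm points away at crop (450,318). Next I'll grip the fin and move the tray to the mouth.

```bash
cat >> h.py <<'E'
O=(.5695,.1772); OFS=-.107
E
python3 - <<'E'
from h import *
F=at(T,TY,0,-.107,0)[:2]
arm.servo_line(F+[.032],speed=.12); st("fin")
eoat.command_gripper(0); arm.dwell(.2); st("grip")
arm.servo_line(at(O,OY,0,-.105-.107,.032),q(OY+90),speed=.08); arm.dwell(.3); st("pre")
O0=O
for n in ["top","scene"]:
    p=viewer.snapshot(n); P=cloud(p); cv2.imwrite(f"pics/{n}4.png",p["image"])
    dz=.001 if n=="top" else -.001
    m=(P[...,0]>.47)&(P[...,0]<.68)&(P[...,1]>-.08)&(P[...,1]<.17)&(abs(P[...,2]-.022-dz)<.006)
    k,l,s,_=cv2.connectedComponentsWithStats(m.astype(np.uint8),connectivity=8); Q=P[m]
    a=np.radians(OY);L=(Q[:,:2]-O)@np.array([[np.cos(a),-np.sin(a)],[np.sin(a),np.cos(a)]])
    for y0 in (-.15,-.12,-.09,-.06,-.03):
        w=L[abs(L[:,1]-y0)<.006][:,0]; print(n,y0,len(w),np.round([w.min(),w.max()],4) if len(w) else "")
    print("ymax",np.sort(L[abs(L[:,0])<.05][:,1])[-8:].round(4))
E
python3 - <<'E'
import cv2,numpy as np
a=cv2.imread("pics/top4.png")[120:270,120:360]
cv2.imwrite("pics/t4c.png",np.clip(1.6*cv2.resize(a,None,fx=3,fy=3,interpolation=cv2.INTER_CUBIC).astype(float),0,255).astype(np.uint8))
E
```

```text
fin t 20.08 p [ 0.622  -0.1807  0.0329] F [ 0.9 -0.6  0.7] w 0.0499 g 0.0
grip t 20.73 p [ 0.6221 -0.1804  0.0328] F [1.  0.5 5.8] w 0.0091 g 59.7
pre t 23.04 p [ 0.5934 -0.0352  0.0328] F [ 0.8 -5.2  6.9] w 0.0093 g 59.7
top -0.15 0 
top -0.12 5 [0.0522 0.0556]
top -0.09 8 [0.0522 0.0792]
top -0.06 42 [-0.0194  0.0915]
top -0.03 54 [-0.0603  0.0559]
ymax [-0.0216 -0.0216 -0.0216 -0.0214 -0.0214 -0.0211 -0.021  -0.0206]
scene -0.15 53 [-0.0619  0.06  ]
scene -0.12 53 [-0.0591  0.0597]
scene -0.09 63 [-0.0611  0.0831]
scene -0.06 112 [-0.0605  0.0956]
scene -0.03 43 [-0.0606  0.0388]
ymax [-0.0213 -0.0213 -0.0212 -0.0212 -0.0212 -0.0212 -0.0212 -0.0212]
```

View pics/t4c.png

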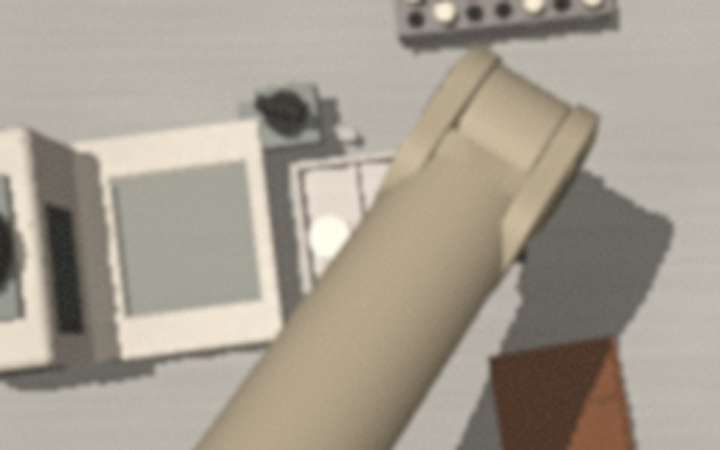

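The tray is lined up with the mouth, dish at crop (328,238), leading edge about 21 mm short. The lateral offset is about 1 mm or less, so I'll slide it in.

Run:
```python
from h import *
def go(y,s): 
    arm.servo_line(at(O,OY,0.0005,y-.107,.032),speed=s); F=arm.get_wrist_force(); st(y); return F
for y,s in ((-.05,.08),(0,.08),(.03,.08),(.05,.06),(.058,.04)):
    F=go(y,s)
    if np.hypot(*F[:2])>25: print("stop"); break
else:
    for y in (.061,.063,.065,.067,.069,.071):
        F=go(y,.03)
        if F[1]<-18: print("contact"); break
```

```text
-0.05 t 23.98 p [0.5879 0.0205 0.0327] F [-0.5 -1.8  7. ] w 0.0087 g 60.0
0 t 24.76 p [0.5824 0.0702 0.0328] F [ 0.1 -1.4  8.5] w 0.009 g 60.0
0.03 t 25.28 p [0.5791 0.1006 0.0327] F [-0.2 -0.6  8.2] w 0.0092 g 60.0
0.05 t 25.77 p [0.5768 0.1199 0.0328] F [ 0.8 -2.2  8.5] w 0.0091 g 60.0
0.058 t 26.12 p [0.576  0.127  0.0328] F [ 1.2 -4.2  7.9] w 0.0091 g 60.0
0.061 t 26.37 p [0.5756 0.1296 0.0328] F [ 0.  -5.3  7.2] w 0.0088 g 60.0
0.063 t 26.62 p [0.5754 0.1313 0.0327] F [ 0.8 -5.6  8.3] w 0.0093 g 60.0
0.065 t 26.87 p [0.5752 0.1331 0.0327] F [-0.  -6.1  8.1] w 0.009 g 60.0
0.067 t 27.12 p [0.575  0.1348 0.0328] F [ 0.1 -6.1  7.8] w 0.0091 g 60.0
0.069 t 27.37 p [0.5751 0.1349 0.0328] F [  2.9 -11.9   5.1] w 0.0091 g 59.7
0.071 t 27.62 p [0.5753 0.135  0.0328] F [  5.2 -16.5   3. ] w 0.009 g 59.2
```

The tray met the end wall: the TCP stalled and the force climbed. I'll release it, check, then lock the latch.

```bash
python3 - <<'E'
from h import *
eoat.command_gripper(.04); arm.dwell(.1); st("rel")
p=arm.get_ee_pos(); arm.servo_line([p[0],p[1],.18],speed=.2)
K=at(O,OY,.1,-.028,0)[:2]
arm.goto(K+[.16],q(OY+70)); st("above knob")
for n in ["scene","top"]:
    s=viewer.snapshot(n); cv2.imwrite(f"pics/{n}5.png",s["image"])
arm.servo_line(K+[.097],speed=.12); eoat.command_gripper(0); arm.dwell(.2); st("gripped")
E
python3 - <<'E'
import cv2,numpy as np
a=cv2.imread("pics/scene5.png")[180:330,240:480]
cv2.imwrite("pics/s5c.png",np.clip(1.5*cv2.resize(a,None,fx=3,fy=3,interpolation=cv2.INTER_CUBIC).astype(float),0,255).astype(np.uint8))
E
```

```text
rel t 28.12 p [0.5738 0.142  0.0318] F [-1.1  0.2 -0.1] w 0.04 g 0.0
above knob t 29.5 p [0.6717 0.1595 0.1575] F [ 0.   0.2 -0.8] w 0.0402 g 0.0
gripped t 30.83 p [0.6727 0.1604 0.0976] F [ 3.4 -0.9  3.1] w 0.0106 g 60.3
```

View pics/s5c.png

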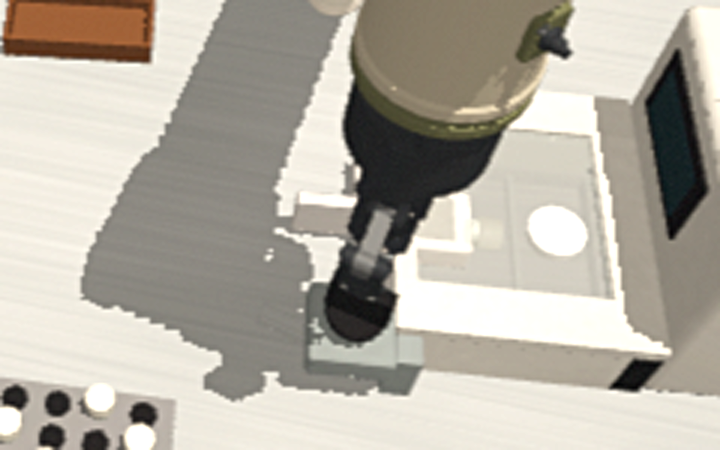

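The tray is in the slot, with the dish (557,230) and flask (440,230) visible through the window and the fin outside at (325,213). The knob is gripped, so I'll press and turn it clockwise.

```bash
python3 - <<'E'
from h import *
K=at(O,OY,.1,-.028,0)[:2]
arm.servo_line(K+[.0865],speed=.04); st("down")
for d in (45,20,0,-2.5):
    arm.servo_line(K+[.0865],q(OY+d),speed=.03); st(d); print(np.round(arm.get_torque(),2))
eoat.command_gripper(.04); arm.dwell(.2); st("rel")
arm.servo_line(K+[.2],speed=.25)
arm.goto([.45,-.25,.3],q(60)); st("away")
for n in ["top","scene"]:
    p=viewer.snapshot(n); P=cloud(p); cv2.imwrite(f"pics/{n}6.png",p["image"])
    m=(P[...,0]>.6)&(P[...,0]<.74)&(P[...,1]>.09)&(P[...,1]<.23)&(P[...,2]>.095)&(P[...,2]<.12); Q=P[m]
    print(n,cv2.minAreaRect((Q[:,:2]*1000).astype(np.float32)),np.percentile(Q[:,2],90))
    m=(P[...,0]>.54)&(P[...,0]<.62)&(P[...,1]>.06)&(P[...,1]<.165)&(P[...,2]>.038)&(P[...,2]<.055); Q=P[m]
    a=np.radians(OY);L=(Q[:,:2]-O)@np.array([[np.cos(a),-np.sin(a)],[np.sin(a),np.cos(a)]])
    print("fin",L.min(0),L.max(0))
E
python3 - <<'E'
import cv2,numpy as np
a=[cv2.resize(cv2.imread(f"pics/{n}6.png")[y:y+150,x:x+130],None,fx=3,fy=3,interpolation=cv2.INTER_CUBIC) for n,x,y in (("top",130,130),("scene",320,190))]
cv2.imwrite("pics/c6.png",np.clip(1.5*np.hstack(a).astype(float),0,255).astype(np.uint8))
E
```

```text
down t 31.24 p [0.6728 0.1604 0.0881] F [ 0.8 -0.4 12.2] w 0.0109 g 61.5
45 t 31.82 p [0.6728 0.1604 0.0881] F [ 0.7 -1.1 11.8] w 0.0109 g 61.7
[-0.02 -0.07 -0.04]
20 t 32.41 p [0.6728 0.1605 0.0881] F [ 0.9  0.1 11.5] w 0.0111 g 61.7
[ 0.05 -0.27 -0.03]
0 t 32.91 p [0.6728 0.1605 0.0881] F [ 0.8 -0.2 12. ] w 0.0109 g 61.6
[ 0.06 -0.28 -0.01]
-2.5 t 33.16 p [0.6728 0.1605 0.0881] F [ 1.  -1.2 12.2] w 0.0112 g 62.2
[-0.11 -0.33  0.74]
rel t 33.75 p [0.672  0.1611 0.0869] F [-0.1  0.4  7.6] w 0.0403 g 3.5
away t 36.09 p [ 0.4507 -0.249   0.2997] F [ 0.7 -0.  -0.2] w 0.0402 g 0.0
top ((667.9234619140625, 159.7097625732422), (41.99433517456055, 12.548345565795898), 7.13407564163208) 0.11120976636560442
fin [-0.008322   -0.06470597] [ 0.00175179 -0.02143913]
scene ((672.8458251953125, 161.17465209960938), (42.696353912353516, 11.809072494506836), 6.103423118591309) 0.1083953014806556
fin [-0.00483077 -0.0627342 ] [ 0.00637434 -0.02028263]
```

View pics/c6.png

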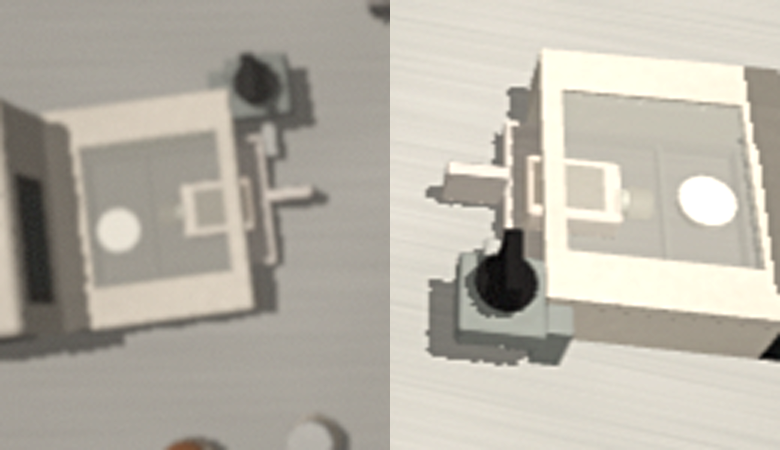

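The knob is locked and up: bar at about 6.6°, and the same height as at the start. The latch arm crosses the tray front at (270,140), the fin sits where a fully home tray puts it, and the flask and dish are in their bays. I'm handing in.

```bash
python3 -c "
from h import *
print(arm.finish_job()); st()"
```

```text
the job is handed in; nothing more can be done
None
the job is handed in; nothing more can be done
```

I handed the job in at about 36 s of the 69 s limit: the final pictures showed the flask in the fin bay, the dish in its own bay, the tray fully home, and the latch locked and sprung up; no verdict was returned.

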